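# Latch the blue bottle bay

## Task

Two bottle bays on the laboratory bench stand with their gates open. Secure the bay with the blue knob: lift its latch bar by the blue knob so that it passes over the catch, swing the gate fully shut, and let the bar drop down behind the catch's blue front lug. Leave the gate with the white knob as it is.

Things in the scene. Friction and masses are not known exactly. Their poses are not given: they have to be found in the camera images.
- blue_knob (a point): Mid-grip of the upright round blue knob, 20 mm thick, 50 tall (26 below, 24 above this point), on the dark latch bar (10 wide, 16 tall) along the gate's top. 165 mm from the hinge axis, 162 above the bench with the bar down. The bar tilts up to 0.7 rad on a level pin 15 mm from the hinge axis, 128 up; falls back (about 2 N). A 20 mm lift brings the knob 6 mm nearer the hinge, leaning 8 degrees.
- blue_hinge (a point): Point on the fixed blue bay's vertical hinge axis, 162 mm above the bench. Axes: x from the gate into the bay, z up, -y along the shut gate to the catch. Catch, y -205 to -225 mm: blue front lug x -39 to -17, rear lug x 8 to 22, tops 138 above the bench; the bar's end drops between them, underside at 120. It strikes the front lug unless the knob is raised 15 mm or more. Bottles up to 111 tall.
- blue_gate (a joint): Angle a of the blue bay's gate (113 mm tall), rad: 0 fully shut against a firm stop, growing as it swings out towards the robot, to 1.25; starts at 0.55 to 1.0. Light friction, stays where left. Bar down, the knob is at x = -165 sin a, y = -165 cos a mm from the hinge in the hinge's axes. The bar can drop into the catch only below about 0.05 rad.
- white_knob (a point): The same point on the white knob of the other, otherwise equal bay, whose gate stands open too and is to be left as it is.

How it is judged:
By the outcome, as a careful person would: the job done as asked, in the order asked, and still so for the second after the job is handed in, with the robot touching nothing.
It also fails if it takes over 32 s, if anything falls off the work surface, if the arm or the gripper's body presses on something with over 40 N, if the wrist force passes 120 N, or if a joint passes its speed limit or range.

## Robot

A 6-joint arm with a two-finger parallel gripper is mounted at the origin on the work surface. World frame = base frame: x ahead of the robot, y to its left, z up, the work surface at z = 0. Lengths are in m, angles in rad, forces in N, time in s.
With the tool pointing down it reaches from about 0.3 to 0.775 m from the base axis. Payload 14.6 kg.
Tool frame: the origin (TCP) lies at the very end of the fingers, on their centre line; the grasp point (between the pads) lies 19 mm behind it; x points along the fingers, z is the direction in which the jaws open and shut, and the axes are right-handed (so a half turn about x gives the same grasp; the last joint's range is limited). The gripper opens to 94 mm and grips with 3 to 60 N. Pads are 16 mm wide; open, the fingers measure 119 mm over their backs; the gripper's body (75 mm by 177 mm) begins 78 mm behind the grasp point.
Start: joints at [1.042, 0.3, 1.521, -0, 1.321, -0.067], TCP at [0.245, 0.492, 0.205] pointing down, gripper open.
Joint ranges: [-3.03, 3.03], [-0.79, 2.21], [0.23, 2.52], [-1.04, 4.18], [0, 3.07], [-2.55, 2.55]. Speed limits (rad/s): [2.22, 2.22, 2.57, 3.14, 3.14, 3.14].

## Interface

Orientations are given as [roll, pitch, yaw] about the fixed x, y, z axes, in that order (R = Rz(yaw) Ry(pitch) Rx(roll)).
In Python, from station import ctrl gives the robot as it stands. The module is installed in compiled form; this text tells all that it offers.
- The arm moves only by the tool servo_tool, never from a script. Its argument "motion" is one flat list of numbers, 4 for each row, row after row: the shift along the tool's x, y, z in mm, then the turn about the tool's x in degrees. In form: [dx, dy, dz, roll, dx, dy, dz, roll, ...]. A call has 1 to 20 rows; each row is the pose to reach, as a shift and turn from the pose commanded when the call began, along the tool's axes at that moment; what a row does not reach only later rows make up. A row lasts 1/8 s, in which the tool goes at most 62.5 mm and 10.7 degrees, less where a joint would pass 70% of its speed; a pose out of reach is approached as far as the arm can. A call with a gripper value outside its range is refused whole. "gripper" is the opening, from 0 (shut) to 1 (fully open), set as the call begins (left out, the last holds). The fingers move at their own pace and stop on an object; "force" is the grip in N (left out, the last holds). Time passes only in rows, so rows that repeat a pose let the fingers close. It gives the time, the measured TCP pose, the force and the opening at its end, in the units of the state.
- ctrl.get_obs(): the state, without advancing time (a new reading comes with each control period).
- ctrl.camera(name): name is "side" or "top" or "wrist"; returns a dict with "color" (420x560x3 uint8, red, green, blue), "z_map" (420x560 float32, m along the optical axis (not along the pixel's ray), 0 where there is no reading), "fx", "fy", "cx", "cy" (pixels), "rvec" (rotation vector, rad) and "tvec" (3), from world to camera coordinates, as OpenCV has them. Camera axes: x right, y down, z forward; pixel columns grow to the right and rows downward; lengths in m; the calibration is good to about 2 mm. A picture is of the moment at which its call begins.
- ctrl.hand_in(): hands the job in, once; it reports no verdict.
The state is a dict: "time_s": time; "qpos": joint angles; "joint_vel": joint speeds; "tau": joint torques, N m; "ee_pos": TCP position; "eef_rot": TCP orientation; "force": force on the tool from outside, world axes, zero at the start; "moment": the same for the moment, N m; "grip_width": finger opening in m.
Only numpy, scipy, OpenCV 4.12 (cv2) and the standard library are available. Lean on these libraries where they do the work, as an engineer would, in place of code of your own. Each camera call takes 0.05 s, during which the arm holds its last target.

## Working session

There is one attempt and no reset: what is moved stays moved. The work goes in short steps, Python scripts to look and compute and a tool call to move; the robot and the scene stay as the last step left them, time stands still between calls to the robot, and variables do not carry over. Pictures are saved under pics/ and viewed, and the job is handed in when it is done.

Besides the shell and the picture viewer there is one more tool, called after "Emit:" by a JSON object that holds its "method" and its "body", one argument or row to a line. servo_tool: Moves the arm, as the interface text tells. Its arguments: {"type":"object","properties":{"motion":{"type":"array","items":{"type":"number"}},"gripper":{"type":"number"},"force":{"type":"number"}},"required":["motion"]}

```bash
mkdir -p pics; cat > h.py <<'E'
import numpy as np,cv2
from station import ctrl
def cam(n,save=None):
    c=ctrl.camera(n)
    if save: cv2.imwrite('pics/'+save,c['color'][:,:,::-1])
    R=cv2.Rodrigues(np.array(c['rvec'],float))[0]; t=np.array(c['tvec'],float).reshape(3)
    c['R']=R;c['t']=t;return c
def ray(c,u,v):
    d=c['R'].T@np.array([(u-c['cx'])/c['fx'],(v-c['cy'])/c['fy'],1]); return -c['R'].T@c['t'],d
def plane(c,u,v,z):
    o,d=ray(c,u,v); return o+d*(z-o[2])/d[2]
def cloud(c):
    v,u=np.mgrid[0:420,0:560]; z=c['z_map']
    p=np.stack([(u-c['cx'])/c['fx']*z,(v-c['cy'])/c['fy']*z,z],-1)
    return (p-c['t'])@c['R']
E
python3 - <<'E'
from h import *
import pickle
D={n:cam(n,n+'0.png') for n in('side','top','wrist')}
pickle.dump(D,open('d0.pkl','wb'))
print(ctrl.get_obs())
for n,c in D.items():print(n,-c['R'].T@c['t'])
E
```

```text
{'time_s': 0.15, 'qpos': array([ 1.04239384e+00,  3.00298019e-01,  1.52145357e+00, -1.39449914e-05,
        1.32070807e+00, -6.66103554e-02]), 'joint_vel': array([-0.0010035 , -0.00095463, -0.00135375,  0.00072034, -0.00161722,
        0.00128815]), 'tau': array([ 7.40065734e-04, -5.31958616e+01, -3.52823603e+01,  7.08195241e-02,
        2.35788489e-02, -5.36099651e-05]), 'ee_pos': array([0.2449596 , 0.49220398, 0.20503522]), 'eef_rot': array([ 3.09056134,  1.56992922, -2.08361631]), 'force': array([-0.37602455, -0.67106601,  0.08619137]), 'moment': array([0.00506161, 0.0401533 , 0.02022498]), 'grip_width': 0.09413271543958363}
side [0.39776712 0.70429259 0.61018032]
top [0.4845151  0.01708695 1.04165814]
wrist [0.17154655 0.52875707 0.38237733]
```

View pics/side0.png

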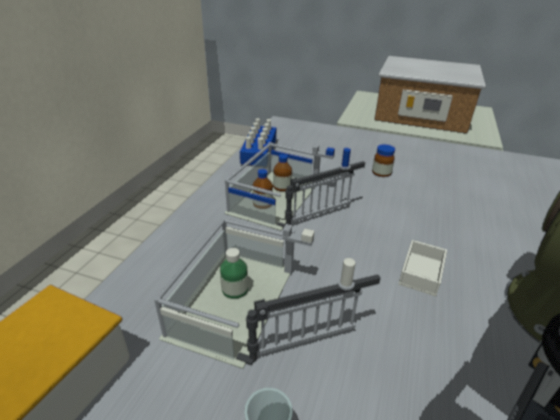

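View pics/top0.png

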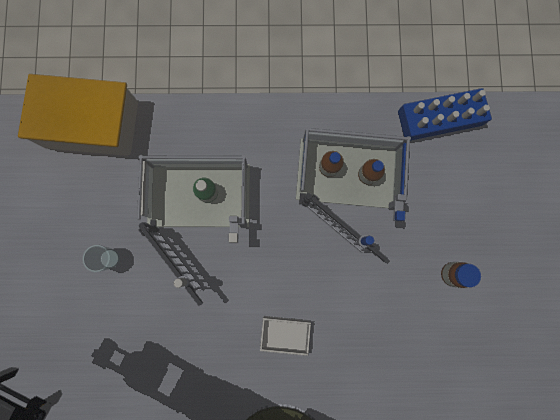

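View pics/wrist0.png

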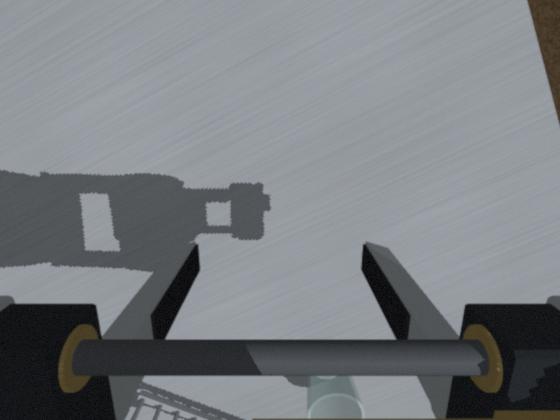

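Top view: the blue bay's hinge is near px (308,200), the blue knob at (367,241) and the blue front lug at (400,216). The white bay is to the left, with its knob at (182,283).

```bash
cat > m.py <<'E'
from h import *
def blue(c,zlo,zhi,box=None):
    hsv=cv2.cvtColor(c['color'],cv2.COLOR_RGB2HSV)
    m=((hsv[...,0]>105)&(hsv[...,0]<130)&(hsv[...,1]>130)&(hsv[...,2]>50)).astype(np.uint8)
    P=cloud(c);n,l,s,ce=cv2.connectedComponentsWithStats(m)
    for i in range(1,n):
        if s[i,4]<12: continue
        q=P[(l==i)&(c['z_map']>0)]
        print(s[i],ce[i].round(1),'med',np.median(q,0).round(3),'min',q.min(0).round(3),'max',q.max(0).round(3))
E
python3 - <<'E'
from m import *
import pickle
D=pickle.load(open('d0.pkl','rb'))
for n in('top','side'):
    print(n);blue(D[n],0,1)
c=D['top']
print(plane(c,367.5,240.5,.186),plane(c,400,216,.138),plane(c,308,200,.13))
# dark bar pts
P=cloud(c);v,u=np.mgrid[0:420,0:560]
g=c['color'].max(-1)
m=(P[...,2]>.118)&(P[...,2]<.145)&(g<70)&(u>295)&(u<400)&(v>190)&(v<270)
q=P[m];vx,vy,x0,y0=cv2.fitLine(q[:,:2].astype(np.float32),cv2.DIST_L2,0,.01,.01).ravel();print(m.sum(),vx,vy,x0,y0,q.min(0),q.max(0))
for z in(.1,.12,.13,.14):
    mm=(P[...,2]>z)&(u>290)&(u<415)&(v>125)&(v<270);print(z,mm.sum())
im=cv2.resize(c['color'][120:280,290:420,::-1],None,fx=5,fy=5,interpolation=cv2.INTER_CUBIC)[:600];cv2.imwrite('pics/topz.png',cv2.resize(c['color'][185:285,290:423,::-1],(798,600),interpolation=cv2.INTER_CUBIC))
E
```

```text
top
[ 398   89   93   48 1808] [442.  114.2] med [ 0.86  -0.436  0.054] min [ 0.805 -0.562  0.009] max [ 0.929 -0.333  0.06 ]
[400 143   6  51 138] [403.  167.8] med [ 0.713 -0.318  0.08 ] min [ 0.647 -0.326  0.068] max [ 0.776 -0.31   0.086]
[330 152  10  11  86] [334.5 157.2] med [ 0.733 -0.142  0.11 ] min [ 0.72  -0.153  0.099] max [ 0.746 -0.13   0.115]
[372 161  11  11  89] [377.3 165.6] med [ 0.71  -0.246  0.11 ] min [ 0.7   -0.257  0.098] max [ 0.723 -0.234  0.115]
[395 211  10  10  80] [400.  215.1] med [ 0.587 -0.286  0.137] min [ 0.576 -0.295  0.128] max [ 0.596 -0.275  0.141]
[365 236   9   9  55] [369.  239.8] med [ 0.527 -0.199  0.186] min [ 0.519 -0.208  0.182] max [ 0.536 -0.19   0.188]
[456 264  25  23 440] [468.  275.2] med [ 0.446 -0.458  0.09 ] min [ 0.42  -0.486  0.075] max [ 0.472 -0.432  0.095]
side
[240 127  23  37 264] [249.6 149.3] med [ 0.872 -0.345  0.055] min [ 0.833 -0.537  0.009] max [ 0.899 -0.331  0.059]
[264 128  12  18 102] [270.9 136. ] med [ 0.839 -0.488  0.056] min [ 0.825 -0.55   0.022] max [ 0.858 -0.399  0.058]
[378 145  17  11 148] [385.5 149.
[... 357 characters left out ...]
 [ 0.589 -0.277  0.134] min [ 0.579 -0.285  0.123] max [ 0.599 -0.272  0.14 ]
[342 148   8  18 101] [345.6 156.6] med [ 0.53  -0.191  0.168] min [ 0.523 -0.202  0.144] max [ 0.537 -0.186  0.188]
[258 169   9   9  66] [261.9 172.8] med [ 0.734 -0.134  0.111] min [ 0.724 -0.149  0.097] max [ 0.747 -0.126  0.114]
[229 188  46  16 213] [251.5 195.6] med [ 0.736 -0.067  0.078] min [ 0.673 -0.075  0.07 ] max [ 0.802 -0.059  0.085]
[ 0.52615797 -0.19542277  0.186     ] [ 0.5844645  -0.28487007  0.138     ] [ 0.62485519 -0.07326521  0.13      ]
468 0.6111939 0.7914809 0.5693449 -0.15639295 [ 0.48365947 -0.28708225  0.11800634] [ 0.64302528 -0.06922112  0.14480486]
0.1 2041
0.12 947
0.13 798
0.14 215
```

View pics/topz.png

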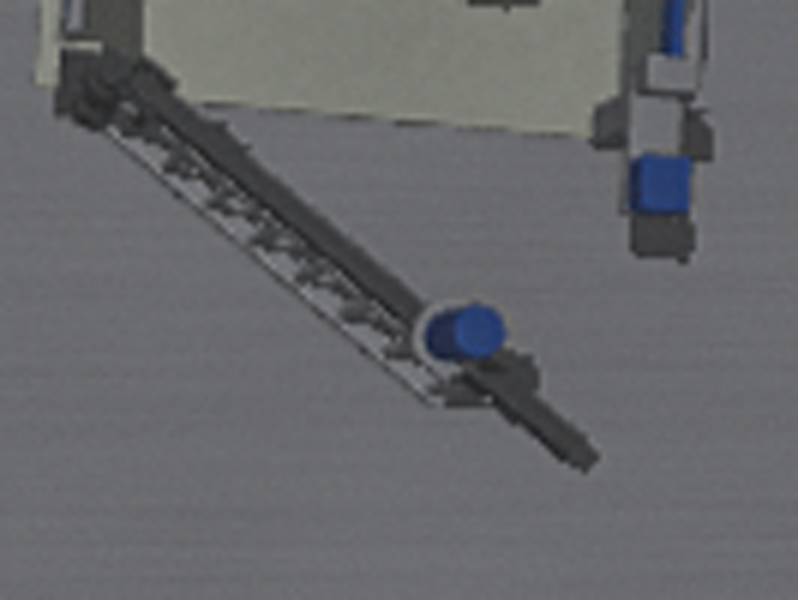

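```bash
python3 - <<'E'
from m import *
import pickle
from scipy.optimize import fsolve
D=pickle.load(open('d0.pkl','rb'))
K=np.array([.528,-.199]);L=np.array([.5865,-.285])
H=fsolve(lambda h:[np.hypot(*(h-K))-.165,np.hypot(*(h-L))-.2168],[.625,-.073]);print('H',H)
# lug rel H in hinge frame = (-28,-215): angle
w=L-H; th=np.arctan2(w[1],w[0])-np.arctan2(-.215,-.028); print('theta',th)
ex=np.array([np.cos(th),np.sin(th)]);ey=np.array([-ex[1],ex[0]])
k=K-H;print('a',np.arctan2(-k@ex,-k@ey))
# bar: top at
for n in('top','side'):
    c=D[n];P=cloud(c)
    g=c['color'].max(-1).astype(int)
    m=(P[...,2]>.126)&(P[...,2]<.145)&(g<75)&(P[...,0]>.46)&(P[...,0]<.64)&(P[...,1]<-.06)&(P[...,1]>-.26)
    q=P[m];f=cv2.fitLine(q[:,:2].astype(np.float32),cv2.DIST_HUBER,0,.01,.01).ravel()
    print(n,m.sum(),f,q.min(0),q.max(0),'ang',np.arctan2(f[1],f[0]),'hyp',np.arctan2(*(H-K)[::-1]))
    # right wall blue panel & other bay lines
    hsv=cv2.cvtColor(c['color'],cv2.COLOR_RGB2HSV)
    b=(hsv[...,0]>105)&(hsv[...,0]<130)&(hsv[...,1]>130)&(P[...,0]>.64)&(P[...,0]<.79)&(P[...,2]>.065)&(P[...,2]<.09)
    for lo,hi in((-.34,-.3),(-.08,-.05)):
        q=P[b&(P[...,1]>lo)&(P[...,1]<hi)]
        if len(q)>20:
            f=cv2.fitLine(q[:,:2].astype(np.float32),cv2.DIST_HUBER,0,.01,.01).ravel();print('wall',len(q),f,np.arctan(f[1]/f[0]))
E
```

```text
H [ 0.63547578 -0.07380433]
theta -0.09836624698444663
a 0.6110202022545793
top 415 [ 0.65602285  0.754741    0.5638981  -0.15717982] [ 0.48365947 -0.2516416   0.12606465] [ 0.63673402 -0.07503132  0.14480486] ang 0.8552593 hyp 0.8614098775558706
wall 137 [ 0.9951392  -0.09847836  0.71532136 -0.31738815] -0.09863824
side 284 [ 0.655328    0.75534445  0.58051103 -0.1344569 ] [ 0.48698947 -0.24533888  0.1260026 ] [ 0.63901581 -0.07311926  0.13906792] ang 0.85617954 hyp 0.8614098775558706
wall 113 [ 0.995304   -0.09679852  0.71070725 -0.31548792] -0.09695033
wall 191 [ 0.99484515 -0.10140587  0.7300016  -0.0660832 ] -0.10158047
```

```bash
cat > k.py <<'E'
from h import *
from scipy.spatial.transform import Rotation as Ro
H=np.array([.6355,-.074]);TH=-.0985
ex=np.array([np.cos(TH),np.sin(TH)]);ey=np.array([-ex[1],ex[0]])
def RT(o): return Ro.from_euler('xyz',o['eef_rot']).as_matrix()
def knob(a,lift):  # TCP target for knob lifted; arc about pin 15mm from hinge,128 up
    r0=.150;h0=.034;rho=np.hypot(r0,h0);b=np.arctan2(h0,r0)
    from scipy.optimize import brentq
    t=brentq(lambda t:rho*np.sin(b+t)-h0-lift,-.1,.7)
    r=.015+rho*np.cos(b+t)
    return np.r_[H-r*np.sin(a)*ex-r*np.cos(a)*ey,.162+lift-.019]
def zdir(a): # jaw dir perpendicular to bar
    return np.cos(a)*ex-np.sin(a)*ey
def row(R,p,tgt,a,prefer=None):
    s=R.T@(tgt-p)*1000
    z=R.T@np.r_[zdir(a),0]; ang=np.degrees(np.arctan2(-z[1],z[2]))
    return s.round(1),round(ang,1)
E
python3 - <<'E'
from k import *
o=ctrl.get_obs();R=RT(o);p=o['ee_pos'];print(R.round(3))
K=knob(.612,0);print(K)
print(row(R,p,np.r_[K[:2],.26],.612),row(R,p,K,.612))
E
```

```text
[[-0.    -0.895  0.446]
 [-0.001  0.446  0.895]
 [-1.     0.    -0.001]]
[ 0.52788488 -0.19907592  0.143     ]
(array([ -54.6, -561.3, -492.9]), np.float64(104.3)) (array([  62.4, -561.3, -492.8]), np.float64(104.3))
```

Emit:
{"method": "servo_tool", "body": {
  "motion": [-55,0,0,0,-55,-35,-31,6.5,-55,-70,-62,13,-55,-105,-92,19.5,-55,-140,-123,26,-55,-175,-154,32.5,-55,-210,-185,39,-55,-245,-216,45.5,-55,-281,-246,52,-55,-316,-277,58.5,-55,-351,-308,65,-55,-386,-339,71.5,-55,-421,-370,78,-55,-456,-400,84.5,-55,-491,-431,91,-55,-526,-462,98,-55,-561,-493,104.3,-55,-561,-493,104.3,-55,-561,-493,104.3],
  "gripper": 0.5
}}

```text
time_s: 2.52
ee_pos: [0.5274, -0.1985, 0.2602]
eef_rot: [-3.076, 1.57, 2.497]
force: [-0.4, 0.6, 1.3]
grip_width: 0.047
```

```bash
python3 - <<'E'
from k import *
from m import blue
o=ctrl.get_obs();R=RT(o);p=o['ee_pos'];print(o['time_s'],p,o['qpos'],o['grip_width']);print(R.round(3))
print(row(R,p,knob(.612,0),.612))
c=cam('wrist','w1.png');blue(c,0,1)
E
```

```text
2.525 [ 0.5274031  -0.19851071  0.2601687 ] [-4.25060883e-01  2.95600324e-01  1.39979707e+00  1.58437641e-04
  1.44689965e+00  2.85439977e-01] 0.0469502743531978
[[-0.001  0.652  0.758]
 [ 0.     0.758 -0.652]
 [-1.    -0.    -0.001]]
(array([ 1.172e+02, -1.000e-01,  8.000e-01]), np.float64(-0.0))
[402   0  31  14 320] [415.6   5.2] med [ 0.725 -0.147  0.108] min [ 0.721 -0.154  0.094] max [ 0.738 -0.136  0.111]
[445  92  33  28 734] [461.1 105.8] med [ 0.71  -0.244  0.109] min [ 0.7   -0.257  0.094] max [ 0.725 -0.233  0.111]
[544 104  11  13  84] [549.1 111. ] med [ 0.822 -0.347  0.017] min [ 0.785 -0.348  0.006] max [ 0.833 -0.321  0.085]
[ 428  122  119   74 1240] [487.8 156.8] med [ 0.717 -0.317  0.079] min [ 0.639 -0.371 -0.002] max [ 0.811 -0.286  0.133]
[547 132  13  20 139] [555.1 140.6] med [ 0.81  -0.381  0.019] min [ 0.806 -0.405  0.006] max [ 0.815 -0.363  0.041]
[272 193  24  35 671] [283.  210.3] med [ 0.531 -0.196  0.183] min [ 0.51  -0.221  0.133] max [ 0.539 -0.189  0.186]
[372 212  31  30 543] [386.8 226.2] med [ 0.587 -0.283  0.136] min [ 0.575 -0.364 -0.002] max [ 0.598 -0.275  0.138]
[344 376  12  21 129] [349.3 384.8] med [ 0.427 -0.448  0.088] min [ 0.42  -0.467  0.08 ] max [ 0.436 -0.436  0.089]
```

View pics/w1.png

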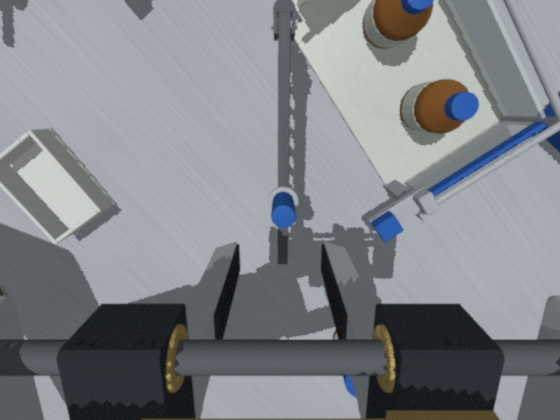

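Emit:
{"method": "servo_tool", "body": {
  "motion": [20,0,1,0,45,0,1,0,65,0,1,0,85,0,1,0,100,0,1,0,110,0,1,0,117,0,1,0,117,0,1,0]
}}

```text
time_s: 3.58
ee_pos: [0.5284, -0.1995, 0.1433]
eef_rot: [-2.809, 1.571, 2.762]
force: [-0.7, -0.1, -0.1]
grip_width: 0.0469
```

Emit:
{"method": "servo_tool", "body": {
  "motion": [0,0,0,0,0,0,0,0,0,0,0,0,0,0,0,0,0,0,0,0,0,0,0,0],
  "gripper": 0,
  "force": 15
}}

```text
time_s: 4.32
ee_pos: [0.5285, -0.1997, 0.1437]
eef_rot: [0.22, 1.57, -0.492]
force: [-0.2, -0.3, 2.2]
grip_width: 0.0199
```

```bash
python3 - <<'E'
from k import *
o=ctrl.get_obs();R=RT(o);p=o['ee_pos'];print(o['time_s'],p,o['force'],o['grip_width'])
print(row(R,p,knob(.612,0),.612))
c=cam('wrist','w2.png')
# actual radius/angle
d=p[:2]-H;a=np.arctan2(-d@ex,-d@ey);print(np.hypot(*d),a)
import sys
lift=.027
for i in range(1,5):print(row(R,p,knob(a,lift*i/4),a))
print('swing')
for i in range(0,13):
    aa=a*(1-i/12);print([*row(R,p,knob(aa,lift),aa)])
E
```

```text
4.325 [ 0.52847705 -0.19966345  0.14365492] [-0.21185334 -0.26124744  2.207185  ] 0.01986372733160855
(array([ 0.7,  0.1, -0.8]), np.float64(-0.1))
0.16506124427539426 0.6069588733542414
(array([-6.1,  1.8, -0. ]), np.float64(-0.3))
(array([-12.8,   3.8,  -0. ]), np.float64(-0.3))
(array([-19.6,   6.1,  -0. ]), np.float64(-0.3))
(array([-26.3,   8.9,  -0. ]), np.float64(-0.3))
swing
[array([-26.3,   8.9,  -0. ]), np.float64(-0.3)]
[array([-26.3,   9.1,   7.9]), np.float64(-3.2)]
[array([-26.3,   9.8,  15.7]), np.float64(-6.1)]
[array([-26.3,  10.8,  23.6]), np.float64(-9.0)]
[array([-26.3,  12.2,  31.3]), np.float64(-11.9)]
[array([-26.3,  14.1,  39. ]), np.float64(-14.8)]
[array([-26.3,  16.3,  46.6]), np.float64(-17.7)]
[array([-26.3,  18.9,  54.1]), np.float64(-20.6)]
[array([-26.3,  21.9,  61.4]), np.float64(-23.5)]
[array([-26.3,  25.2,  68.5]), np.float64(-26.4)]
[array([-26.3,  28.9,  75.5]), np.float64(-29.3)]
[array([-26.3,  32.9,  82.3]), np.float64(-32.2)]
[array([-26.3,  37.3,  88.9]), np.float64(-35.1)]
```

View pics/w2.png

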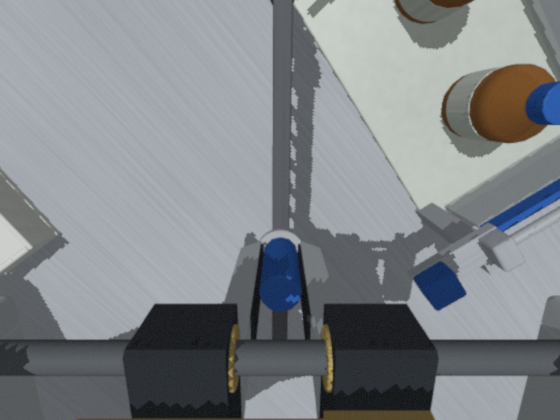

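Knob gripped: it sits between the pads at px (281,275), 19.9 mm wide. Next I lift it 26 mm along the bar's arc.

Emit:
{"method": "servo_tool", "body": {
  "motion": [-3,1,0,0,-6,2,0,0,-9.5,3,0,0,-13,4,0,0,-16.5,5,0,0,-20,6,0,0,-23,7.5,0,0,-26,9,0,0,-26,9,0,0,-26,9,0,0]
}}

```text
time_s: 5.62
ee_pos: [0.5343, -0.1929, 0.1695]
eef_rot: [-0.01, 1.57, -0.721]
force: [0.3, -0.6, -1.6]
grip_width: 0.0199
```

```bash
python3 - <<'E'
from k import *
o=ctrl.get_obs();R=RT(o);p=o['ee_pos'];print(o['time_s'],p,o['force'],o['grip_width'])
c=cam('side','s3.png')
cv2.imwrite('pics/s3z.png',cv2.resize(c['color'][110:260,210:410,::-1],(800,600),interpolation=cv2.INTER_CUBIC))
d=p[:2]-H;a=np.arctan2(-d@ex,-d@ey);print(np.hypot(*d),a)
for i in range(0,15):
    aa=a*(1-i/12);s,r=row(R,p,knob(aa,.026),aa);print(s[1:],r)
E
```

```text
5.625 [ 0.53430628 -0.19292025  0.16953627] [ 0.27392584 -0.60730533 -1.57492381] 0.019858537840824707
0.15614798531353088 0.6065381858774432
[-0.5  0. ] -0.4
[-0.2  7.9] -3.3
[ 0.4 15.8] -6.2
[ 1.5 23.6] -9.1
[ 2.9 31.4] -12.0
[ 4.8 39.1] -14.8
[ 7.  46.7] -17.7
[ 9.6 54.2] -20.6
[12.6 61.5] -23.5
[15.9 68.7] -26.4
[19.6 75.7] -29.3
[23.6 82.5] -32.2
[28.  89.1] -35.1
[32.8 95.5] -38.0
[ 37.8 101.6] -40.9
```

View pics/s3z.png

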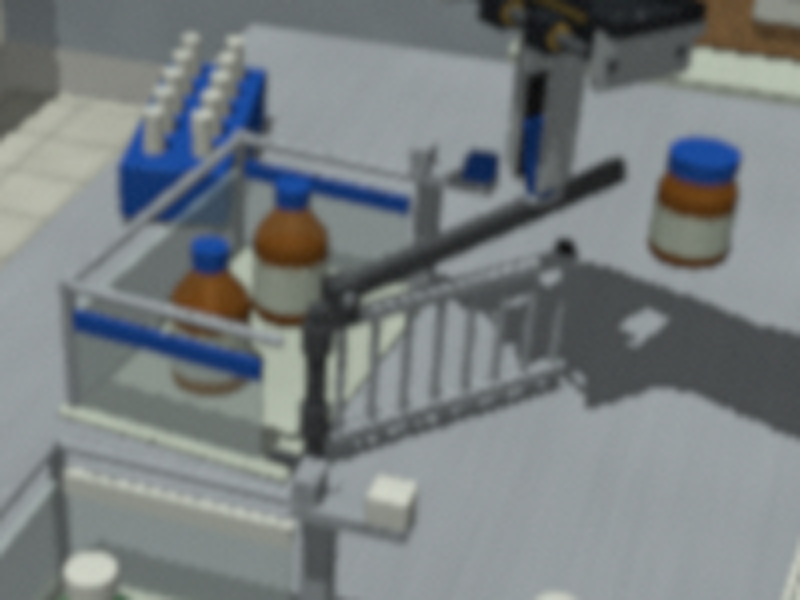

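The bar is up and held at the knob (zoomed px about (540,175)), and the gate has not moved. Now I swing it shut.

Emit:
{"method": "servo_tool", "body": {
  "motion": [0,0,4,-1.9,0,0,8,-3.3,0,0.5,16,-6.2,0,1.5,23.5,-9,0,3,31.5,-12,0,5,39,-15,0,7,46.5,-17.7,0,9.5,54,-20.5,0,12.5,61.5,-23.5,0,16,68.5,-26.5,0,19.5,75.5,-29.3,0,21.5,79,-30.8,0,23.5,82.5,-32.2,0,26,86,-33.7,0,28,89,-35,0,28,89,-35,0,28,89,-35]
}}

```text
time_s: 7.8
ee_pos: [0.6201, -0.2307, 0.1698]
eef_rot: [-1.037, 1.569, -1.138]
force: [0.6, -5.4, 0.8]
grip_width: 0.0197
```

```bash
python3 - <<'E'
from k import *
o=ctrl.get_obs();R=RT(o);p=o['ee_pos'];print(o['time_s'],p,o['force'],o['grip_width'])
d=p[:2]-H;a=np.arctan2(-d@ex,-d@ey);print(np.hypot(*d),a, 'f in hinge x',o['force'][:2]@ex,'y',o['force'][:2]@ey)
for n in('side','top'):
    c=cam(n,n+'4.png')
    s=c['color'][110:260,210:410] if n=='side' else c['color'][130:280,290:490]
    cv2.imwrite('pics/%s4z.png'%n,cv2.resize(s[:,:,::-1],(800,600),interpolation=cv2.INTER_CUBIC))
print(row(R,p,knob(0,.026),0),R.round(3))
E
```

```text
7.8 [ 0.62010913 -0.23074955  0.16978845] [ 0.60884727 -5.44377175  0.81697877] 0.019737701146344017
0.15750333914117334 -0.0006260756497023456 f in hinge x 1.1412409274999844 y -5.3575101525105575
(array([ 0.8,  0.9, -0.1]), np.float64(-0.1)) [[ 0.001  0.1    0.995]
 [-0.002  0.995 -0.1  ]
 [-1.    -0.002  0.001]]
```

View pics/side4z.png

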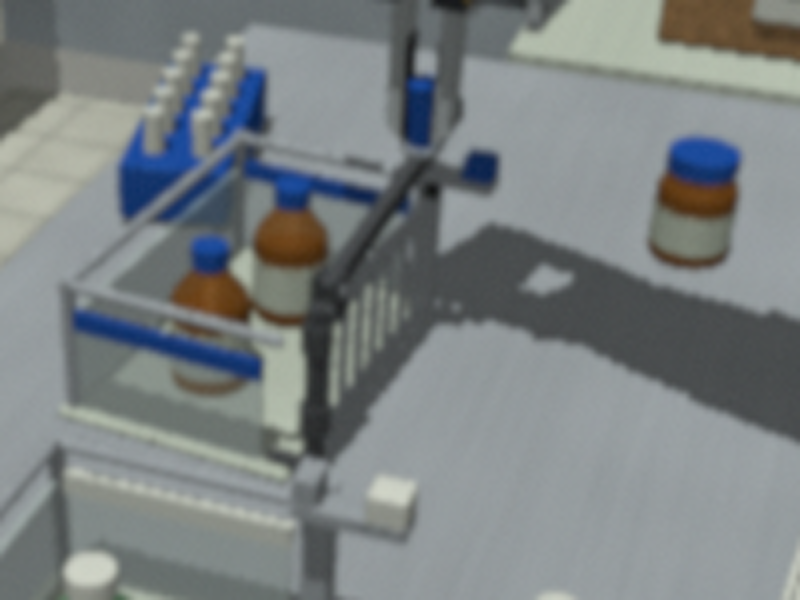

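View pics/top4z.png

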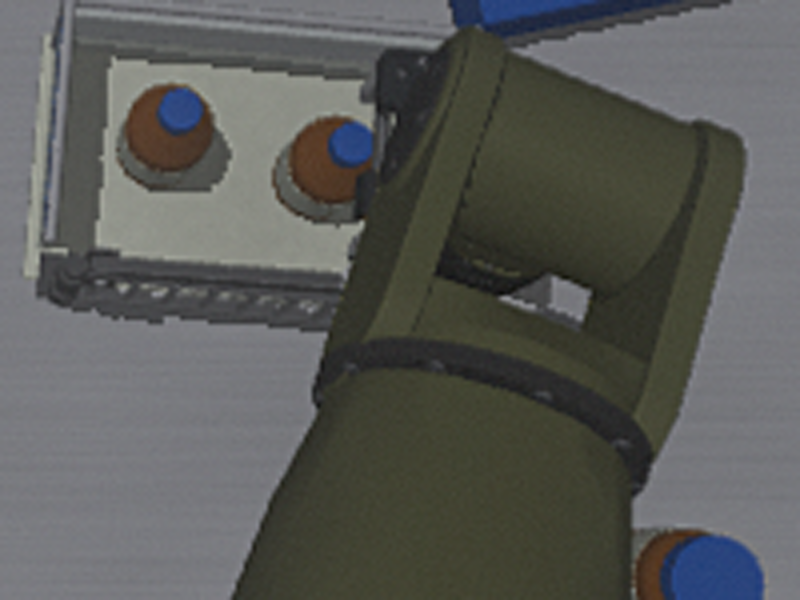

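The gate looks nearly shut, with the bar past the blue lug. I press gently to find the stop, easing the radial force as I go.

Emit:
{"method": "servo_tool", "body": {
  "motion": [0,-1,1,0,0,-1,2,0,0,-1,3,0,0,-1,3,0]
}}

```text
time_s: 8.4
ee_pos: [0.6222, -0.2312, 0.1692]
eef_rot: [-3.038, 1.569, -3.139]
force: [-7.8, -3.9, 0.6]
grip_width: 0.0196
```

```bash
cat > st.py <<'E'
from k import *
o=ctrl.get_obs();R=RT(o);p=o['ee_pos'];print(o['time_s'],p,o['force'],o['grip_width'])
d=p[:2]-H;a=np.arctan2(-d@ex,-d@ey);print(np.hypot(*d),a, 'f hinge x',o['force'][:2]@ex,'y',o['force'][:2]@ey)
for l in (.026,.02,.013,.0065,0):print(l,row(R,p,knob(a,l),a))
E
python3 st.py
```

```text
8.4 [ 0.62218375 -0.23123218  0.16924618] [-7.80448401 -3.87551892  0.55944746] 0.01963828158277097
0.15779506160042156 -0.014009975570357337 f hinge x -7.385532461253435 y -4.624232683935089
0.026 (array([ 0.2,  1.2, -0. ]), np.float64(-0.9))
0.02 (array([ 6.2, -1.2,  0. ]), np.float64(-0.9))
0.013 (array([13.2, -3.6,  0.1]), np.float64(-0.9))
0.0065 (array([19.7, -5.6,  0.1]), np.float64(-0.9))
0 (array([26.2, -7.2,  0.2]), np.float64(-0.9))
```

Stop contact: 7 N back at the tool. I lower the bar along its arc while holding the gate there.

Emit:
{"method": "servo_tool", "body": {
  "motion": [3,-1,0,0,6,-2,0,0,9.5,-3.5,0,0,13,-4.5,0,0,16.5,-5.5,0,0,20,-6.5,0,0,23,-7.5,0,0,25.5,-8,0,0,25.5,-8,0,0,25.5,-8,0,0]
}}

```text
time_s: 9.65
ee_pos: [0.6215, -0.2386, 0.1444]
eef_rot: [2.829, 1.569, 2.728]
force: [-9.2, 0.3, 5.6]
grip_width: 0.0198
```

```bash
python3 st.py; python3 - <<'E'
from h import *
c=cam('side','s5.png')
cv2.imwrite('pics/s5z.png',cv2.resize(c['color'][110:260,210:410,::-1],(800,600),interpolation=cv2.INTER_CUBIC))
E
```

```text
9.65 [ 0.62149256 -0.23864644  0.14435754] [-9.16039105  0.2943286   5.64660165] 0.019818603087551873
0.1652412175032903 -0.01362847101095014 f hinge x -9.14493327649885 y -0.6079382450875076
0.026 (array([-24.6,   8.6,  -0.2]), np.float64(-0.9))
0.02 (array([-18.6,   6.2,  -0.1]), np.float64(-0.9))
0.013 (array([-11.6,   3.8,  -0.1]), np.float64(-0.9))
0.0065 (array([-5.1,  1.9, -0. ]), np.float64(-0.9))
0 (array([ 1.4,  0.2, -0. ]), np.float64(-0.9))
```

View pics/s5z.png

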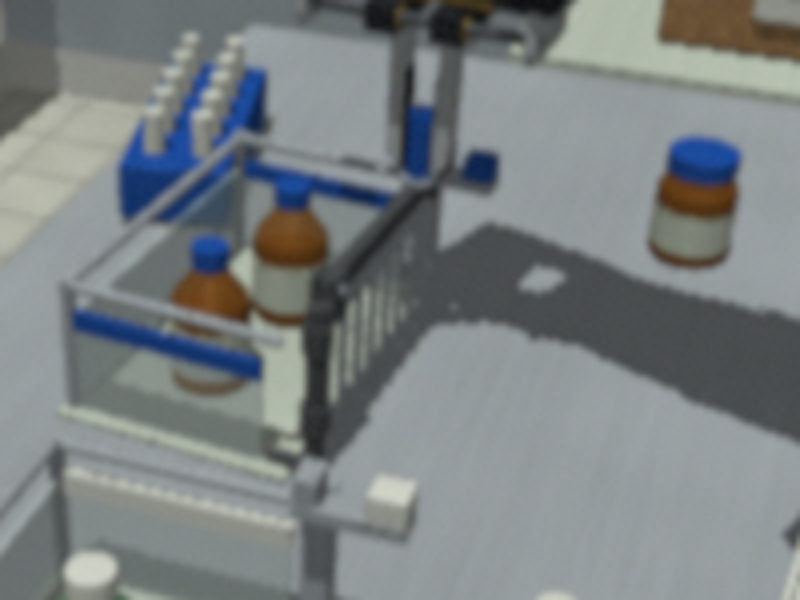

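The bar has bottomed: 5.6 N upward, knob height within 1.4 mm of nominal. I ease off, open and withdraw.

Emit:
{"method": "servo_tool", "body": {
  "motion": [0,0,-1,0,0,0,-2,0,0,0,-2,0]
}}

```text
time_s: 10.07
ee_pos: [0.6204, -0.2385, 0.1444]
eef_rot: [0.133, 1.57, 0.033]
force: [0.8, -0.2, 4.6]
grip_width: 0.02
```

Emit:
{"method": "servo_tool", "body": {
  "motion": [0,0,0,0,0,0,0,0,0,0,0,0,0,0,0,0,0,0,0,0,-15,0,0,0,-35,0,0,0,-60,0,0,0,-90,0,0,0,-120,0,0,0,-120,0,0,0],
  "gripper": 0.5
}}

```text
time_s: 11.45
ee_pos: [0.6207, -0.239, 0.2675]
eef_rot: [-0.32, 1.566, -0.421]
force: [0.6, 0.3, -0.4]
grip_width: 0.0474
```

```bash
python3 - <<'E'
from m import *
o=ctrl.get_obs();print(o['time_s'],o['ee_pos'],o['force'],o['grip_width'])
for n in('side','wrist'):
    c=cam(n,n+'6.png');print(n);blue(c,0,1)
    if n=='side':cv2.imwrite('pics/s6z.png',cv2.resize(c['color'][110:260,210:410,::-1],(800,600),interpolation=cv2.INTER_CUBIC))
E
```

```text
11.45 [ 0.62065845 -0.23897725  0.26748937] [ 0.58302722  0.28597865 -0.38354833] 0.04742981360306678
side
[240 126  23  38 265] [249.7 149.2] med [ 0.872 -0.346  0.055] min [ 0.834 -0.54   0.01 ] max [ 0.899 -0.331  0.06 ]
[264 128  12  18 101] [270.9 136. ] med [ 0.839 -0.489  0.056] min [ 0.826 -0.551  0.021] max [ 0.859 -0.401  0.058]
[313 137   6  17  92] [315.3 144.9] med [ 0.619 -0.231  0.168] min [ 0.612 -0.239  0.143] max [ 0.627 -0.226  0.189]
[378 145  17  11 149] [385.5 149.7] med [ 0.448 -0.442  0.09 ] min [ 0.424 -0.475  0.076] max [ 0.473 -0.427  0.094]
[251 149  17  16  57] [259.5 156.5] med [ 0.824 -0.347  0.041] min [ 0.809 -0.376  0.01 ] max [ 0.855 -0.339  0.058]
[326 148   8   7  42] [329.6 151.3] med [ 0.589 -0.277  0.133] min [ 0.58  -0.284  0.123] max [ 0.599 -0.271  0.141]
[271 150  37  12 158] [286.4 156.3] med [ 0.712 -0.312  0.081] min [ 0.661 -0.327  0.069] max [ 0.779 -0.231  0.115]
[258 169   9   9  65] [262.  172.9] med [ 0.734 -0.134  0.11 ] min [ 0.724 -0.15   0.097] max [ 0.745 -0.126  0.114]
[229 188  46  16 215] [251.5 195.6] med [ 0.736 -0.066  0
[... 428 characters left out ...]
92  23  35 645] [280.  209.4] med [ 0.62  -0.234  0.183] min [ 0.611 -0.264  0.135] max [ 0.629 -0.228  0.186]
[ 424  225   94  115 4794] [470.  271.8] med [ 0.855 -0.372  0.052] min [ 0.662 -0.486  0.006] max [ 0.919 -0.208  0.381]
[242 236  22  22 465] [252.8 246.5] med [ 0.588 -0.283  0.136] min [ 0.577 -0.295  0.124] max [ 0.599 -0.274  0.138]
[307 240  17   9 134] [314.7 244.2] med [ 0.653 -0.31   0.079] min [ 0.644 -0.316  0.068] max [ 0.663 -0.233  0.266]
[327 240  97   9 709] [378.9 244.1] med [ 0.727 -0.318  0.079] min [ 0.668 -0.327  0.067] max [ 0.778 -0.31   0.082]
[500 376   9   3  17] [503.1 376.6] med [ 0.904 -0.548  0.053] min [ 0.667 -0.552  0.052] max [ 0.912 -0.214  0.386]
```

View pics/s6z.png

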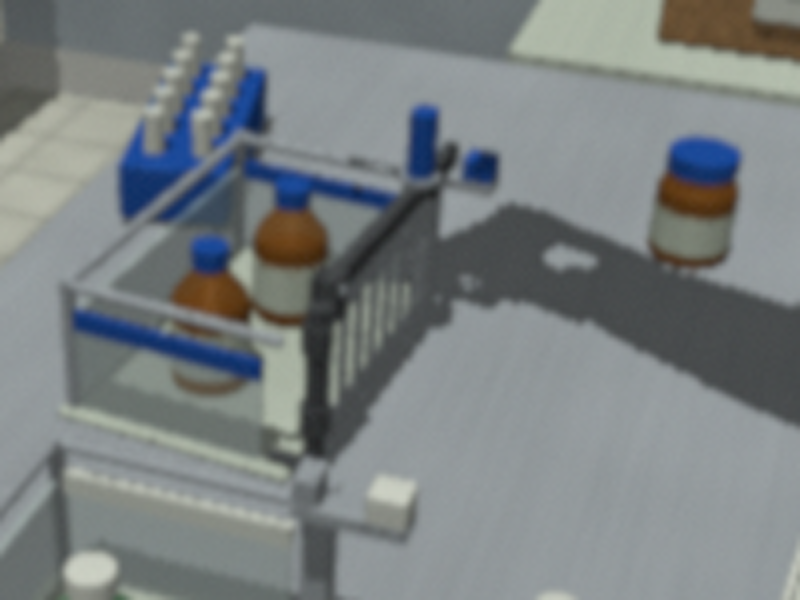

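View pics/wrist6.png

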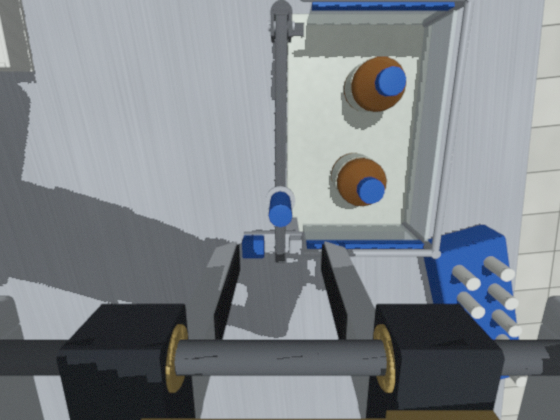

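The wrist view shows the bar (x≈280) between the blue front lug (253,246) and the rear lug (295,243). The knob top reads 0.186–0.189 m, as with the bar down. One last check, of the white gate and the bar end height, then I hand in.

```bash
python3 - <<'E'
from k import *
import pickle
D=pickle.load(open('d0.pkl','rb'))
c=cam('side'); a=D['side']['color'].astype(int);b=c['color'].astype(int)
d=np.abs(a-b).max(-1)[215:370,150:400];print('white bay changed px',(d>40).sum())
w=cam('wrist');P=cloud(w);q=P[248:260,277:284].reshape(-1,3);print('bar end',np.median(q,0))
e=np.median(q,0)[:2]-H;print('hinge frame',e@ex,e@ey)
print(ctrl.get_obs()['force'],ctrl.get_obs()['time_s']); print(ctrl.hand_in())
E
```

```text
white bay changed px 130
bar end [ 0.61328968 -0.29235007  0.13401464]
hinge frame -0.0006299430275258434 -0.21947586620808857
[ 0.34175723  0.54164237 -0.08712651] 11.65
the job is handed in; nothing more can be done
None
```

```bash
python3 - <<'E'
import cv2,numpy as np
a=cv2.imread('pics/side0.png').astype(int);b=cv2.imread('pics/side6.png').astype(int)
m=np.zeros((420,560),bool);m[215:370,150:400]=(np.abs(a-b).max(-1)>40)[215:370,150:400]
v,u=np.nonzero(m);print(u.min(),u.max(),v.min(),v.max(),np.median(u),np.median(v))
print((m[235:360,240:385]).sum())
E
```

```text
295 323 215 224 305.0 217.0
0
```

The blue bay is secured, and I handed the job in at 11.65 s. I gripped the blue knob, lifted the bar 26 mm along its arc, swung the gate shut against its stop (about 7–9 N), lowered the bar until it bottomed, then let go and moved clear.

**Last checks:**
- **Bar:** the wrist view shows its end between the two lugs, behind the blue front lug. In the hinge's axes the end is at x ≈ -0.6 mm, y ≈ -219 mm. Its top measures 134 mm, against 136 mm nominal with the bar down.
- **Knob:** it stands where a shut gate puts it, at x 0.619, y about -0.234. The y is 4 mm off the predicted -0.238, which I put down to the cameras seeing mainly the near face of the knob. The top is at 186–189 mm, as with the bar down.
- **Robot:** it is clear of everything, the tool's end about 80 mm above the knob, with only noise-level force at the wrist.
- **White gate:** none of the pixels over the gate and knob changed. A check of a wider area did flag 130 changed pixels. They all lie at its upper edge, where the blue gate stood before it was shut.

One reading disagreed slightly: with the gate pressed on its stop, the measured angle was -0.014 rad, not 0. That is about 2 mm at the knob, within the camera calibration and the arm's give under the press.

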